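# Fit the gear on the splined shaft and hold it against its spring

### The job

First spray the splines: press the white nozzle cap of the fixed aerosol can well down and let it spring back up. Then pick up the white gear, put it hub up over the drive unit's splined shaft, turn it until the splines mesh and slide it home, and push it down so that the sprung steel plate beneath it is squeezed nearly as far as it goes, as if for fitting the retaining clip. Finish while still gripping the gear and pressing it down, and leave the other things on the bench where they are.

Things in the scene. Friction and masses are not known exactly. Their poses are not given: they have to be found in the camera images.
- drive: drive unit, fixed to the table: grey case 88 x 88 mm on a dark square flange 110 x 110 mm, 37 mm high without the shaft. Origin on the shaft's axis at table height. The splined steel shaft stands upright on it, its tip 102 mm above the table; neither tips nor gives.
- spline_top (a point): point on the shaft's axis at the upper end of its splines, 68 mm above the table. The four splines form a cross along this point's x and y axes, 28 mm across, each arm 7 mm wide, and run down below the plate. Above them a round pilot pin, 12 mm diameter, goes on to 95 mm and ends in a 7 mm cone. The cross stands at any angle to the case; a brake (1.2 N m) holds it still.
- plate_top (a point): centre of the upper face of the sprung round steel plate (ring of 50 mm outer diameter) round the foot of the shaft, 50 mm above the table when up. The gear sits on it when meshed.
- plate (a joint): how far the sprung plate is pressed down, m: 0 up, 0.006 at its stop. It starts to give at 3 N and reaches the stop at 12 N.
- gear_hub (a point): the loose white nylon gear (about 0.12 kg), lying hub up: toothed disc 67 mm across, 12 mm thick, with a round hub of 40 mm diameter on it, 46 mm high in all. This point is on its axis, 29 mm above its underside, mid-hub, where it is gripped from above; z up. The bore goes right through: a cross with arms along this point's x and y axes, 31 mm across, each arm 10.2 mm wide.
- gear_base (a point): centre of the gear's underside, axes as gear_hub. The bore has about 1.5 mm clearance round the splines and 1.2 mm round the pilot pin; it meshes in any of four positions a quarter turn apart, within about 5 degrees. Resting unmeshed on the splines the underside is 68 mm above the table, meshed and resting on the plate 50 mm, with the plate at its stop 44 mm.
- cap_top (a point): centre of the top of the white nozzle cap (32 mm diameter, 16 mm high) on the aerosol can, 210 mm above the table. The red can, 59 mm diameter, is fixed in a black rubber foot.
- cap (a joint): how far the nozzle cap is pressed down, m: 0 up, 0.006 at its stop. It starts to give at 1 N, reaches the stop at 5 N, and springs back by itself.
- spool: spool of solder, 57 x 63 x 38 mm, standing on its flange; leave alone. Origin under its centre.
- tape: roll of black insulating tape, 65 mm across, 19 mm high; leave alone. Origin under its centre.
- measure: yellow tape measure, 40 x 75 x 62 mm; leave alone. Origin under its centre.
- carton: small white lamp carton, 52 x 52 x 62 mm; leave alone. Origin under its centre.
- strip: white terminal strip, 20 x 84 x 16 mm; leave alone. Origin under its centre.
- spanner: spanner, 26 x 182 x 5 mm; leave alone. Origin under its centre.
- lamp: white spot lamp standing on its lens, 54 x 51 x 62 mm; leave alone. Origin under its centre.

How it is judged (in metres and radians):
On the way, in this order (a step that is already met when the one before it is completed fails the run):
1. the nozzle cap is pressed down (more than 3.5 mm of its 6) (value of joint cap above 0.0035 m), for 0.1 s.
2. the nozzle cap has sprung back up (value of joint cap below 0.001 m), for 0.1 s.
3. the gear is held over the shaft, clear of the splines (horizontal distance between gear_base and spline_top below 0.015 m and z of gear_base in the frame of drive above 0.066 m and contact force between gear and the fingers above 0.5 N), for 0.1 s.
At the end, for the whole second after the job is handed in: The gear is on the shaft with its splines meshed, within 3 mm of the shaft's axis and upright within 4 degrees, its underside less than 47.5 mm above the table; the sprung plate is pressed down by more than 3.5 mm, the fingers still hold the gear with more than 3 N, and the nozzle cap is up (z of gear_base in the frame of drive below 0.0475 m and horizontal distance between gear_base and spline_top below 0.003 m and angle between gear_base's own z axis and vertical below 0.07 rad and value of joint plate above 0.0035 m and contact force between gear and the fingers above 3 N and value of joint cap below 0.001 m); the arm keeps its last pose, push and grip.
It fails at once if a bystander is moved by more than 3 cm (distance of any of spool, tape, measure, carton, strip, spanner, lamp from where it was at the start of the episode above 0.03 m).
It also fails if it takes over 64 s, if anything falls off the work surface, if the arm or the gripper's body presses on something with over 40 N, if the wrist force passes 120 N, or if a joint passes its speed limit or range.

### The arm

A 7-joint arm with a two-finger parallel gripper is mounted at the origin on a cart in front of the work surface, level with it; the furniture and walls round the work are solid. World frame = base frame: x ahead of the robot, y to its left, z up, the work surface at z = 0. Lengths are in m, angles in degrees, forces in N, time in s.
With the tool pointing down it reaches from about 0.425 to 0.875 m from the base axis. Payload 4.7 kg.
Tool frame: the origin (TCP) lies on the mounting face of the last link; the fingertips stand tcp_to_tips ahead of it and the grasp point (between the pads) lies 164 mm ahead of it (tcp_to_tips is the distance from the TCP to the fingertips, in m); z points along the fingers, y is the line along which they close (so a half turn about z gives the same grasp; the last joint's range is limited). The gripper opens to 87 mm and grips with 3 to 60 N. Pads are 19 mm wide; open, the fingers measure 117 mm over their backs; the gripper's body (75 mm by 190 mm) begins 51 mm behind the grasp point.
Start: joints at [0.808, 18.392, -4.016, 83.108, 1.295, 78.541, -3.26], TCP at [0.65, -0, 0.405] pointing down, gripper open.
Joint ranges: [-163.93, 163.93], [-17.29, 119.83], [-79.2, 71.16], [3.27, 140.29], [-89.18, 269.18], [5.43, 117.66], [-154.24, 154.24]. Speed limits (degrees/s): [147.25, 147.25, 180, 180, 180, 180, 180].

### API

Orientations are given as [roll, pitch, yaw] about the fixed x, y, z axes, in that order (R = Rz(yaw) Ry(pitch) Rx(roll)).
In Python, from cell import get_obs, read_camera, sign_off, tcp_to_tips gives the robot as it stands.
- The arm moves only by the tool drive_tool, never from a script. Its argument "rows" is one flat list of numbers, 7 for each row, row after row: the shift along the tool's x, y, z in m, then the turn, a rotation vector about the tool's x, y, z in rad, then the gripper command: -1 is shut, 1 is fully open, values between are in proportion. In form: [tx, ty, tz, rx, ry, rz, fingers, tx, ty, tz, rx, ry, rz, fingers, ...]. A call has 1 to 5 rows; each row shifts and turns the commanded pose from where the row before left it, along the tool's axes as they then stand; what a row does not reach is not made up. A row lasts 1/8 s, in which the tool goes at most 62.5 mm and 10.7 degrees, less where a joint would pass 70% of its speed; a pose out of reach is approached as far as the arm can. A call is refused whole if a number of a shift passes 0.0625 or a number of a turn 0.188, either way. A call with a gripper value outside its range is refused whole. The fingers move at their own pace and stop on an object; "grip_force" is the grip in N (left out, the last holds). Time passes only in rows, so rows that do not move let the fingers close. It gives the time, the measured TCP pose, the force, the opening and the grip force at its end, in the units of the state.
- get_obs(): the state, without advancing time (a new reading comes with each control period).
- read_camera(name): name is "scene" or "side" or "wrist"; returns a dict with "color" (400x640x3 uint8, blue, green, red), "fov_y" (degrees; the focal length in pixels is half the picture's height over the tangent of half this angle, whatever the lens; pixels are square), "cx", "cy" (the principal point, pixels), "cam_to_world" (4x4, takes a point from camera to world coordinates); the wrist camera has in their place "mount" (4x4, takes a point from camera to tool coordinates, whose origin is the TCP and whose axes are the flange's). Camera axes: x right, y up, looking along -z (the intrinsics and any distortion apply to the point x, -y, -z); pixel columns grow to the right and rows downward; lengths in m; the calibration is good to about 2 mm. A picture is of the moment at which its call begins: read the wrist's pose just before it. There is no depth.
- sign_off(): hands the job in; it is judged then, once.
The state is a dict: "time_s": time; "qpos": joint angles; "joint_velocities": joint speeds; "effort": joint torques, N m; "tool_pos": TCP position; "tool_rot": TCP orientation; "force": force on the tool from outside, world axes, zero at the start; "wrist_torque": the same for the moment, N m; "grip_width": finger opening in m; "grasp_force": force on a finger pad.
Only numpy, scipy, OpenCV 4.12 (cv2) and the standard library are available. Lean on these libraries where they do the work, as an engineer would, in place of code of your own. Each camera call takes 0.05 s, during which the arm holds its last target. There are 200 camera calls.

## Working session

There is one attempt and no reset: what is moved stays moved. The work goes in short steps, Python scripts to look and compute and a tool call to move; the robot and the scene stay as the last step left them, time stands still between calls to the robot, and variables do not carry over. Pictures are saved under pics/ and viewed, at most 10 in all, crops included, and the job is handed in when it is done.

Besides the shell and the picture viewer there is one more tool, called after "Request:" as name(argument=value, ...), one argument or row to a line, values as JSON. drive_tool: Moves the arm, as the interface text tells. Its arguments: {"type":"object","properties":{"rows":{"type":"array","items":{"type":"number"}},"grip_force":{"type":"number"}},"required":["rows"]}

```bash
ls; mkdir -p pics; python3 - <<'E'
from cell import *
import cv2,numpy as np
o=get_obs();print(o,tcp_to_tips)
for n in("scene","side","wrist"):
    c=read_camera(n);cv2.imwrite(f"pics/{n}0.png",c["color"]);np.save(f"pics/{n}0.npy",c,allow_pickle=True)
    print(n,{k:(np.round(v,4).tolist() if k!="color" else 0) for k,v in c.items()})
a=cv2.imread("pics/scene0.png");b=cv2.imread("pics/side0.png")
E
```

```text
pics
{'time_s': 0.0, 'qpos': array([ 0.80845111, 18.43870494, -4.01463065, 83.17556994,  1.29598832,
       78.54165221, -3.25871437]), 'joint_velocities': array([-0.08019245,  0.04885749,  0.03694627,  0.06154413, -0.07999396,
        0.0063278 ,  0.08381707]), 'effort': array([-2.58547143e-04, -4.91284704e+01, -4.03903294e-01, -3.12526345e+01,
       -6.40594075e-02,  4.37659642e-02,  1.61017233e-04]), 'tool_pos': array([ 6.49786908e-01, -5.16732592e-05,  4.03659238e-01]), 'tool_rot': array([-1.79889370e+02,  7.10153997e-03,  9.00019482e+01]), 'force': array([ 0.45100386, -0.96185599, -0.04022939]), 'wrist_torque': array([0.01697302, 0.01428092, 0.06045948]), 'grasp_force': 0.0, 'grip_width': 0.0872398443164746} 0.1822
scene {'color': 0, 'fov_y': 46.2277, 'cx': 321.5968, 'cy': 199.407, 'cam_to_world': [[-0.6599, 0.5208, -0.5416, -0.145], [-0.7513, -0.4466, 0.4859, 0.5994], [0.0112, 0.7275, 0.686, 0.9803], [0.0, 0.0, 0.0, 1.0]]}
side {'color': 0, 'fov_y': 43.4399, 'cx': 319.8561, 'cy': 210.7538, 'cam_to_world': [[0.799, -0.5206, 0.3009, 0.8432], [0.6013, 0.6886, -0.4054, -0.4008], [0.0039, 0.5048, 0.8632, 1.0273], [0.0, 0.0, 0.0, 1.0]]}
wrist {'color': 0, 'fov_y': 70.1322, 'cx': 315.9147, 'cy': 197.4727, 'mount': [[-0.0005, 0.9585, 0.2852, 0.0788], [1.0, 0.0006, -0.0005, 0.0007], [-0.0007, 0.2852, -0.9585, 0.0188], [0.0, 0.0, 0.0, 1.0]]}
```

View pics/scene0.png

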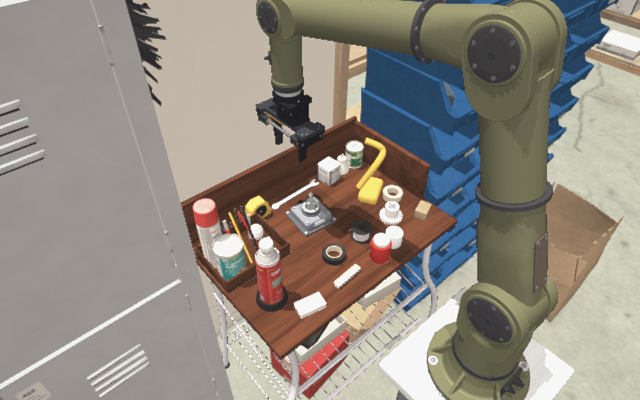

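View pics/side0.png

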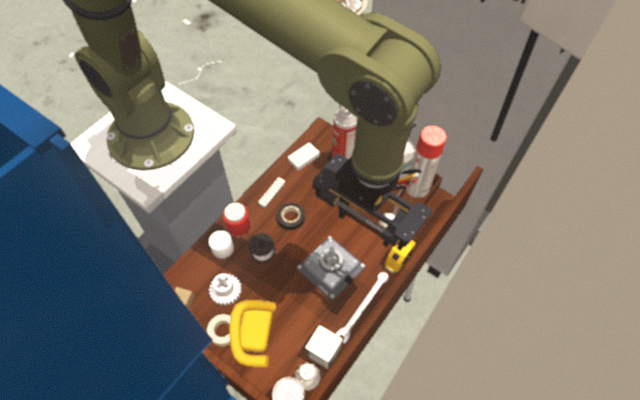

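View pics/wrist0.png

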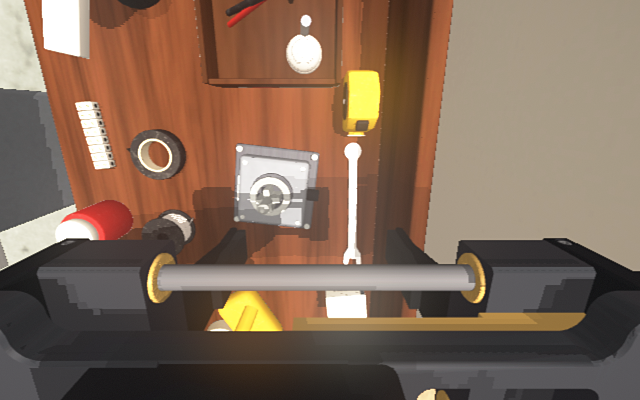

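The scene view shows the can's cap at about (265,243), the drive shaft at (311,200) and the gear at (391,212). In the side view the can is near (344,115), the drive at (331,258) and the gear at (224,288). In the wrist view the drive is at (270,193). I'll enlarge these next.

```bash
cat > h.py <<'E'
import numpy as np,cv2
from cell import *
from scipy.spatial.transform import Rotation as R
def pose(o):
    T=np.eye(4);T[:3,:3]=R.from_euler('xyz',o["tool_rot"],degrees=True).as_matrix();T[:3,3]=o["tool_pos"];return T
def shot(n,f=None):
    o=get_obs();c=read_camera(n)
    if n=="wrist": c["cam_to_world"]=pose(o)@c["mount"]
    if f: np.save(f"pics/{f}.npy",c,allow_pickle=True)
    return c
def load(f): return np.load(f"pics/{f}.npy",allow_pickle=True).item()
def ray(c,u,v):
    f=200/np.tan(np.radians(c["fov_y"]/2));M=c["cam_to_world"]
    d=M[:3,:3]@np.array([(u-c["cx"])/f,-(v-c["cy"])/f,-1]);return M[:3,3],d/np.linalg.norm(d)
def plane(c,u,v,z):
    p,d=ray(c,u,v);return p+d*(z-p[2])/d[2]
def proj(c,P):
    f=200/np.tan(np.radians(c["fov_y"]/2));M=np.linalg.inv(c["cam_to_world"]);q=M[:3,:3]@np.array(P)+M[:3,3]
    return c["cx"]+f*q[0]/-q[2],c["cy"]-f*q[1]/-q[2]
def tri(a,b):
    (p,d),(q,e)=a,b;s=np.linalg.lstsq(np.c_[d,-e],q-p,rcond=None)[0]
    return (p+d*s[0]+q+e*s[1])/2,np.linalg.norm(p+d*s[0]-q-e*s[1])
def crop(c,u,v,w,h,k): return cv2.resize(c["color"][v:v+h,u:u+w],None,fx=k,fy=k,interpolation=cv2.INTER_CUBIC)
E
python3 - <<'E'
from h import *
S,D=load("scene0"),load("side0");W=load("wrist0")
W["cam_to_world"]=pose(get_obs())@W["mount"]
for n,c,u,v,z in [("gear",S,391,207,.046),("gear",D,223,284,.046),("drive",W,268,194,.068),("drive",S,311,197,.095),("drive",D,331,255,.095),("cap",S,265,243,.21),("cap",D,344,112,.21)]: print(n,plane(c,u,v,z).round(4))
t=[crop(S,235,220,66,50,6),crop(D,311,90,66,50,6),crop(S,358,188,66,50,6),crop(D,191,260,66,50,6)]
cv2.imwrite("pics/c1.png",np.vstack([np.hstack(t[:2]),np.hstack(t[2:])]))
E
```

```text
gear [ 0.4394 -0.1923  0.046 ]
gear [ 0.4465 -0.203   0.046 ]
drive [ 0.5949 -0.0114  0.068 ]
drive [ 0.5803 -0.0118  0.095 ]
drive [ 0.5995 -0.0329  0.095 ]
cap [0.4394 0.2387 0.21  ]
cap [0.4527 0.209  0.21  ]
```

View pics/c1.png

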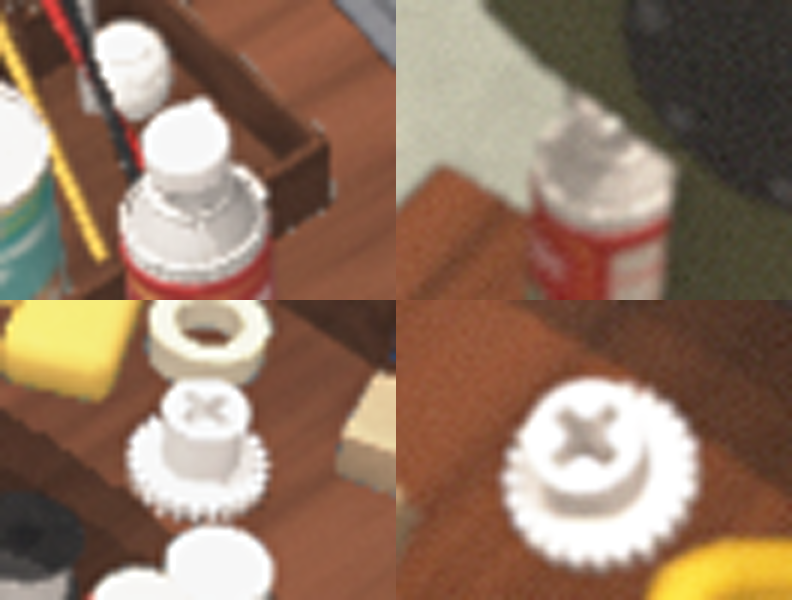

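The cap top in the scene view is at about (266,243). The gear's hub top is at (392,206) in scene and (222.5,283) in side, with its cross bore visible. Next I'll work out the heights of the neighbours.

```bash
python3 - <<'E'
from h import *
S,D=load("scene0"),load("side0")
for n,a,b in [("tallcan",(205,206),(432,134)),("gear",(392.3,205.7),(222.5,282.8)),("shaft tip",(311,195),(332,253))]:
    print(n,tri(ray(S,*a),ray(D,*b)))
print(plane(S,266.2,243.3,.21))
E
```

```text
tallcan (array([0.63110318, 0.27478926, 0.20419816]), np.float64(0.0012302787313695563))
gear (array([ 0.44247162, -0.20127066,  0.04325302]), np.float64(0.000571049294211857))
shaft tip (array([ 0.59545412, -0.02413151,  0.08452439]), np.float64(0.0006840175354958641))
[0.4370177  0.23721199 0.21      ]
```

Request:
drive_tool(
  rows=[0.036,-0.042,-0.014,0,0,0,-1,0.036,-0.042,-0.014,0,0,0,-1,0.036,-0.042,-0.014,0,0,0,-1,0.036,-0.042,-0.014,0,0,0,-1,0.036,-0.042,-0.014,0,0,0,-1],
)

```text
time_s: 0.78
tool_pos: [0.4383, 0.181, 0.475]
tool_rot: [180.0, 0.0, 90.0]
force: [0.8, 1.3, 0.9]
grip_width: 0.0455
grasp_force: 0.0
```

Request:
drive_tool(
  rows=[0,0,0,0,0,0,-1],
)

```text
time_s: 0.9
tool_pos: [0.4371, 0.1837, 0.4765]
tool_rot: [179.8, -0.1, 90.5]
force: [1.2, 0.0, -0.8]
grip_width: 0.0347
grasp_force: 0.0
```

```bash
python3 - <<'E'
from h import *
c=shot("wrist","w1");cv2.imwrite("pics/w1.png",c["color"]);print(proj(c,[.437,.237,.21]))
E
```

```text
(np.float64(314.4241782719645), np.float64(144.1322089547134))
```

View pics/w1.png

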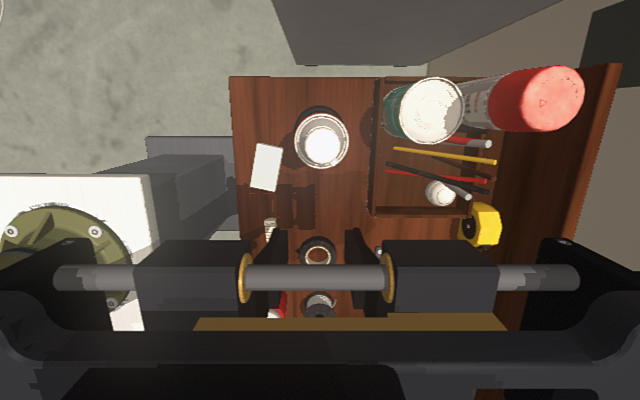

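The wrist view shows the cap as a white disc centred at about (321,145), so it sits near x 0.443, y 0.236.

Request:
drive_tool(
  rows=[0.026,0.0025,0.02,0,0,0,-1,0.026,0.0025,0.02,0,0,0,-1,0,0,0.02,0,0,0,-1,0,0,0.015,0,0,0,-1,0,0,0,0,0,0,-1],
)

```text
time_s: 1.58
tool_pos: [0.4454, 0.2307, 0.3982]
tool_rot: [-179.8, 0.1, 89.9]
force: [0.4, 0.2, -0.3]
grip_width: 0.0004
grasp_force: 0.0
```

Request:
drive_tool(
  rows=[0,0,0.008,0,0,0,-1,0,0,0.003,0,0,0,-1,0,0,0,0,0,0,-1],
)

```text
time_s: 1.95
tool_pos: [0.4455, 0.2317, 0.3896]
tool_rot: [179.9, -0.0, 90.0]
force: [2.1, -1.0, 2.0]
grip_width: 0.0008
grasp_force: 1.5
```

Request:
drive_tool(
  rows=[0,0,0.003,0,0,0,-1,0,0,0.002,0,0,0,-1,0,0,0,0,0,0,-1,0,0,0,0,0,0,-1],
)

```text
time_s: 2.45
tool_pos: [0.4454, 0.2318, 0.3864]
tool_rot: [179.8, -0.0, 90.0]
force: [-2.8, -3.4, 14.7]
grip_width: 0.0006
grasp_force: 7.0
```

Request:
drive_tool(
  rows=[0,0,-0.03,0,0,0,-1,0,0,-0.03,0,0,0,-1,-0.05,0,0,0,0,0,1,-0.05,0,0,0,0,0,1,-0.05,0,0,0,0,0,1],
)

```text
time_s: 3.08
tool_pos: [0.4445, 0.0809, 0.4432]
tool_rot: [-179.9, -0.0, 90.1]
force: [1.6, -0.2, 0.2]
grip_width: 0.0227
grasp_force: 0.0
```

Request:
drive_tool(
  rows=[-0.05,0,0.01,0,0,0,1,-0.05,0,0.01,0,0,0,1,-0.05,0,0.02,0,0,0,1,-0.05,0,0.02,0,0,0,1,-0.05,0,0.02,0,0,0,1],
)

```text
time_s: 3.7
tool_pos: [0.4446, -0.169, 0.3627]
tool_rot: [-180.0, -0.1, 90.0]
force: [0.8, 0.2, 0.3]
grip_width: 0.0725
grasp_force: 0.0
```

Request:
drive_tool(
  rows=[-0.04,0,0,0,0,0,1,-0.03,0,0,0,0,0,1,0,0,0,0,0,0,1],
)

```text
time_s: 4.08
tool_pos: [0.4443, -0.24, 0.363]
tool_rot: [-179.9, -0.0, 89.8]
force: [-1.2, 0.2, -0.3]
grip_width: 0.0865
grasp_force: 0.0
```

```bash
python3 - <<'E'
from h import *
c=shot("wrist","w2");cv2.imwrite("pics/w2.png",c["color"]);print(get_obs()["tool_pos"],proj(c,[.4425,-.2013,.046]))
E
```

```text
[ 0.44470989 -0.23823918  0.36302573] (np.float64(313.6142959365242), np.float64(152.9117366939897))
```

View pics/w2.png

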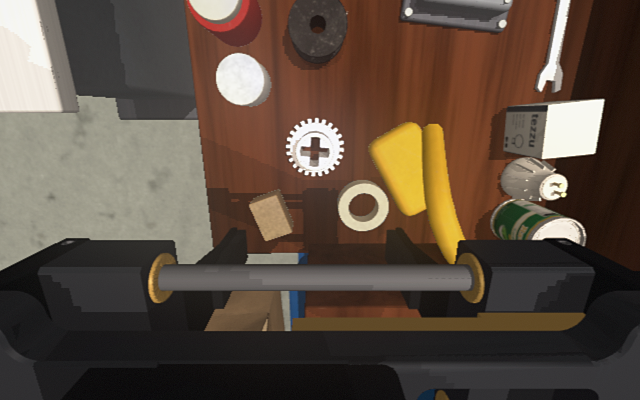

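The wrist view shows the gear at about (315,149), with the cross bore clear. A yellow object and a cream ring stand close to its right, so I'll check their heights and measure the gear.

```bash
python3 - <<'E'
from h import *
W,S,D=load("w2"),load("scene0"),load("side0")
g=W["color"][110:190,275:360].copy();hsv=cv2.cvtColor(g,cv2.COLOR_BGR2HSV)
m=((hsv[...,1]<60)&(hsv[...,2]>110)).astype(np.uint8)
m=cv2.morphologyEx(m,cv2.MORPH_OPEN,np.ones((3,3)))
cs,_=cv2.findContours(m,cv2.RETR_EXTERNAL,cv2.CHAIN_APPROX_NONE)
k=max(cs,key=cv2.contourArea);(a,b),r=cv2.minEnclosingCircle(k);print("disc",a+275,b+110,r,plane(W,a+275,b+110,.006))
fill=np.zeros_like(m);cv2.circle(fill,(41,41),19,1,-1)
dk=((cv2.cvtColor(g,cv2.COLOR_BGR2GRAY)<150)&(fill>0)).astype(np.uint8)
print("\n".join("".join(" #"[x] for x in r) for r in dk[15:65,10:72]))
# handle extents
for n,a,b in [("s383-d235",(383,147),(235,312)),("s383-d237",(383,147),(237,358)),("s360-d275",(360,186),(273,304)),("s360-d265",(360,186),(265,360))]:
    print(n,tri(ray(S,*a),ray(D,*b)))
for n,a,b in [("w433-d273",(433,127),(273,304)),("w460",(458,250),(237,358)),("w458-265",(458,250),(265,360))]:print(n,tri(ray(W,*a),ray(D,*b)))
t=[crop(S,340,130,80,75,5),crop(D,215,285,80,75,5)]
cv2.imwrite("pics/c2.png",np.hstack(t))
E
```

```text
disc 314.5343322753906 146.79622268676758 29.52838897705078 [ 0.44325735 -0.19951785  0.006     ]
                                                              
                                                              
                                                              
                                                              
                                                              
                                                              
                                                              
                                                              
                                                              
                                                              
                                                              
                                                              
                          #######                             
                          #########                           
                          #########                           
                          #########                      
[... 2092 characters left out ...]
                                                       
s383-d235 (array([ 0.54762588, -0.25462069,  0.16729238]), np.float64(0.0022318845683968465))
s383-d237 (array([ 0.59046029, -0.30767685,  0.11690509]), np.float64(0.002069603084831465))
s360-d275 (array([ 0.55738206, -0.17836882,  0.05490305]), np.float64(0.007310873649940417))
s360-d265 (array([ 0.60798203, -0.25424319, -0.02335427]), np.float64(0.01874147765858372))
w433-d273 (array([ 0.56026213, -0.17553135,  0.05515846]), np.float64(0.0008199125070589265))
w460 (array([ 0.58518438, -0.29929217,  0.08315888]), np.float64(0.010642898416569032))
w458-265 (array([ 0.60923858, -0.28776264,  0.06657612]), np.float64(0.03927580064106994))
```

View pics/c2.png

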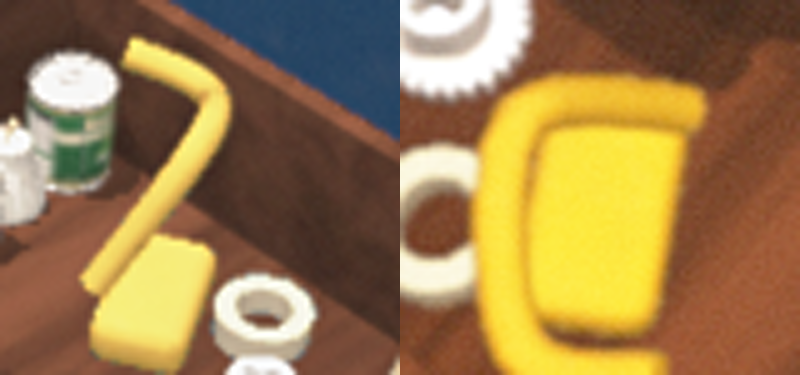

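Disc and hub agree on the gear centre at (0.4433, -0.1995), with its cross turned about -3°. The yellow bow rises above 0.1 m at x>0.54, so I'll turn the gripper by +20° and open it only part-way.

Request:
drive_tool(
  rows=[0.0395,-0.001,0,0,0,0,0.42,0,0,0.02,0,0,-0.175,0.42,0,0,0.03,0,0,-0.175,0.42,0,0,0.03,0,0,0,0.42,0,0,0,0,0,0,0.42],
)

```text
time_s: 4.75
tool_pos: [0.4431, -0.1965, 0.2816]
tool_rot: [-179.8, -0.2, 110.2]
force: [0.8, 0.4, 0.2]
grip_width: 0.0619
grasp_force: 0.0
```

```bash
python3 - <<'E'
from h import *
P=[];
for i in range(4): P.append(get_obs()["tool_pos"]); shot("side")
print(np.mean(P,0),get_obs()["tool_rot"])
c=shot("side","d1");cv2.imwrite("pics/d1.png",crop(c,150,200,200,150,4))
E
```

```text
[ 0.44399969 -0.19732544  0.28357076] [1.79877741e+02 7.55258808e-02 1.10088041e+02]
```

View pics/d1.png

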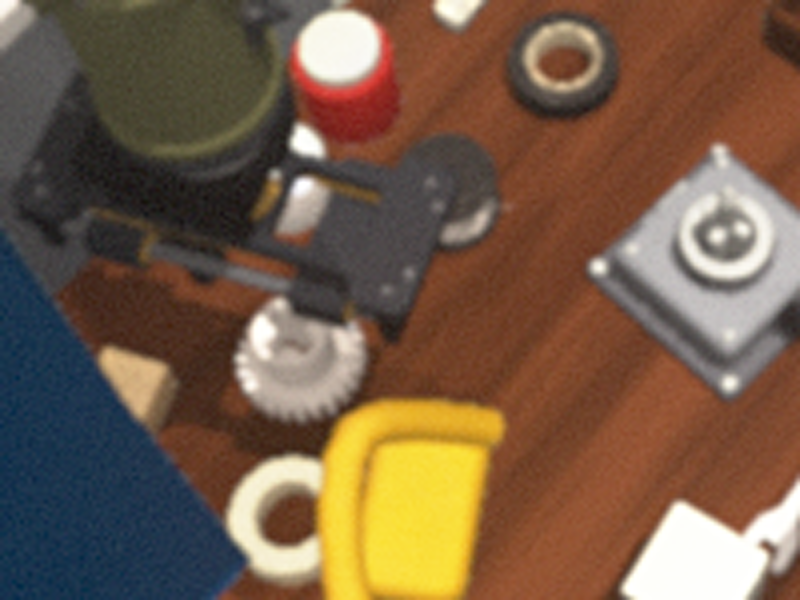

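The side view shows the descent is clear, with the gear under the gripper and the yellow object off to the side.

Request:
drive_tool(
  rows=[-0.0017,-0.0013,0.025,0,0,0,0.42,0,0,0.025,0,0,0,0.42,0,0,0.02,0,0,0,0.42,0,0,0.014,0,0,0,0.42,0,0,0,0,0,0,0.42],
)

```text
time_s: 5.62
tool_pos: [0.4433, -0.2005, 0.1995]
tool_rot: [-180.0, -0.0, 110.1]
force: [-0.9, -0.2, 0.4]
grip_width: 0.0617
grasp_force: 0.0
```

Request:
drive_tool(
  rows=[0,0,0,0,0,0,-1,0,0,0,0,0,0,-1,0,0,0,0,0,0,-1,0,0,0,0,0,0,-1],
  grip_force=35,
)

```text
time_s: 6.12
tool_pos: [0.4435, -0.2008, 0.2004]
tool_rot: [180.0, 0.0, 110.1]
force: [-0.0, -0.8, 4.6]
grip_width: 0.0394
grasp_force: 35.0
```

Request:
drive_tool(
  rows=[0,0,-0.02,0,0,0,-1,0,0,-0.04,0,0,0,-1,0,0,-0.05,0,0,0,-1,0,0,-0.05,0,0,0,-1,0,0,0,0,0,0,-1],
)

```text
time_s: 6.75
tool_pos: [0.4446, -0.2011, 0.3639]
tool_rot: [179.6, 0.3, 110.1]
force: [-1.0, -0.3, -1.1]
grip_width: 0.0393
grasp_force: 35.0
```

Request:
drive_tool(
  rows=[0,0,0,0,0,0.175,-1,0,0,0,0,0,0.175,-1,0.027,0.05,0,0,0,0,-1,0.027,0.05,0,0,0,0,-1,0.027,0.05,0,0,0,0,-1],
)

```text
time_s: 7.38
tool_pos: [0.5943, -0.1187, 0.3578]
tool_rot: [-179.9, -0.0, 90.0]
force: [0.9, -2.1, -0.8]
grip_width: 0.0392
grasp_force: 35.0
```

Request:
drive_tool(
  rows=[0,0,0,0,0,0,-1,0,0,0,0,0,0,-1],
)

```text
time_s: 7.62
tool_pos: [0.5927, -0.1198, 0.3577]
tool_rot: [-179.8, 0.0, 90.0]
force: [-0.2, -0.8, -1.4]
grip_width: 0.0394
grasp_force: 35.0
```

```bash
python3 - <<'E'
from h import *
c=shot("wrist","w3");cv2.imwrite("pics/w3.png",crop(c,240,20,160,120,5));print(get_obs()["tool_pos"],get_obs()["tool_rot"],get_obs()["grasp_force"],proj(c,[.595,-.02,.068]))
shot("side","d2");shot("scene","s2")
E
```

```text
[ 0.59238568 -0.12054226  0.35839998] [-1.79845689e+02  2.64478609e-02  8.99224932e+01] 34.99909314523393 (np.float64(318.6340663722425), np.float64(87.97314832649828))
```

View pics/w3.png

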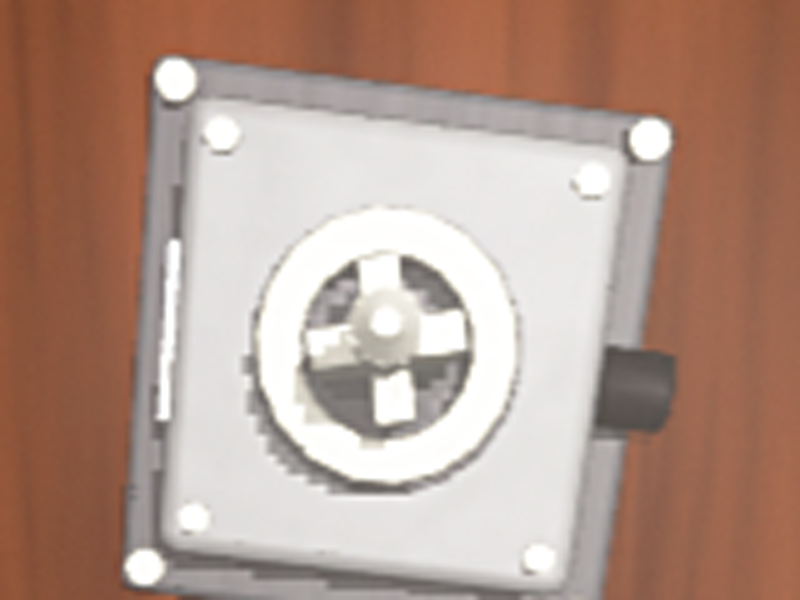

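The close wrist view shows the spline cross with arm ends at crop (379,256), (395,424), (306,348) and (466,333), which puts the centre near (386.5,340) and the turn at about 5° counterclockwise. Next I'll compute both crosses on their own planes.

```bash
python3 - <<'E'
from h import *
W=load("w3");q=[plane(W,240+(a+.5)/5-.5,20+(b+.5)/5-.5,.068)[:2] for a,b in[(379,256),(395,424),(306,348),(466,333)]]
print("shaft",np.mean(q,0),"ang",np.degrees(np.arctan2(*(q[0]-q[1])[::-1]))-90,np.degrees(np.arctan2(*(q[3]-q[2])[::-1])),np.linalg.norm(q[0]-q[1]),np.linalg.norm(q[3]-q[2]))
print("ring .050",plane(W,240+387/5,20+341/5,.05))
W=load("w2");c0=plane(W,314.5,151,.046)[:2]
def rect(c0):
    n=160;k=.00025;src=np.float32([proj(W,[c0[0]+sx*n/2*k,c0[1]+sy*n/2*k,.046]) for sx,sy in[(-1,1),(1,1),(1,-1),(-1,-1)]])
    return cv2.warpPerspective(W["color"],cv2.getPerspectiveTransform(src,np.float32([[0,0],[n,0],[n,n],[0,n]])),(n,n),flags=cv2.INTER_CUBIC)
for th in(150,190,220):
  c1=c0
  for i in range(3):
    g=cv2.cvtColor(rect(c1),cv2.COLOR_BGR2GRAY);y,x=np.mgrid[:160,:160]-79.5
    r=np.hypot(x,y)*.25;d=(g<th)
    m=d&(r<16.5);c1=c1+np.array([x[m].mean(),-y[m].mean()])*.00025
  m=d&(r>8)&(r<15);ph=np.angle(np.sum(np.exp(4j*np.arctan2(-y[m],x[m]))))/4
  print(th,c1,np.degrees(ph))
S=load("w2")
E
```

```text
shaft [ 0.59345657 -0.01984092] ang 5.849622091147708 4.979474132387714 0.02813510103622512 0.028581318270621055
ring .050 [ 0.59393528 -0.01880503  0.05      ]
150 [ 0.44371971 -0.19929017] -3.809174320684541
190 [ 0.44341022 -0.19990986] -3.959968370447023
220 [ 0.44337822 -0.20001137] -4.1102427812397755
```

Request:
drive_tool(
  rows=[0.05,0.0005,0,0,0,0,-1,0.049,0.0005,0,0,0,0,-1,0,0,0,0,0,-0.172,-1,0,0,0,0,0,-0.172,-1,0,0,0,0,0,-0.172,-1],
)

```text
time_s: 8.4
tool_pos: [0.5936, -0.0215, 0.3602]
tool_rot: [180.0, 0.0, 119.8]
force: [0.3, 0.5, -1.1]
grip_width: 0.0389
grasp_force: 35.0
```

Request:
drive_tool(
  rows=[0,0,0.015,0,0,0,-1,0,0,0.015,0,0,0,-1,0,0,0,0,0,0,-1],
)

```text
time_s: 8.78
tool_pos: [0.5934, -0.0208, 0.3273]
tool_rot: [-179.8, -0.1, 119.5]
force: [1.2, 0.1, -1.8]
grip_width: 0.0395
grasp_force: 35.0
```

```bash
python3 - <<'E'
from h import *
P=[];A=[]
for i in range(8): o=get_obs();P.append(o["tool_pos"]);A.append(o["tool_rot"][2]); D=shot("side","d3")
S=shot("scene","s3")
p=np.mean(P,0);print(p,np.mean(A),o["tool_rot"],o["force"])
a=np.radians(np.mean(A));x=np.array([np.cos(a),np.sin(a)]);y=np.array([np.sin(a),-np.cos(a)])
e=np.array([.5936,-.0197])-.0006*x-p[:2];print("tool shift",e@x,e@y,"base z",p[2]-.199)
cv2.imwrite("pics/d3.png",np.hstack([crop(S,270,150,80,120,5),crop(D,290,200,80,120,5)]))
E
```

```text
[ 0.59429711 -0.02059721  0.32947896] 119.52028536469325 [1.79957063e+02 2.73953824e-02 1.19556376e+02] [ 0.20757471  0.43343372 -1.95960406]
tool shift 0.0005242214709164565 -0.00016453028405893528 base z 0.13047895554405403
```

View pics/d3.png

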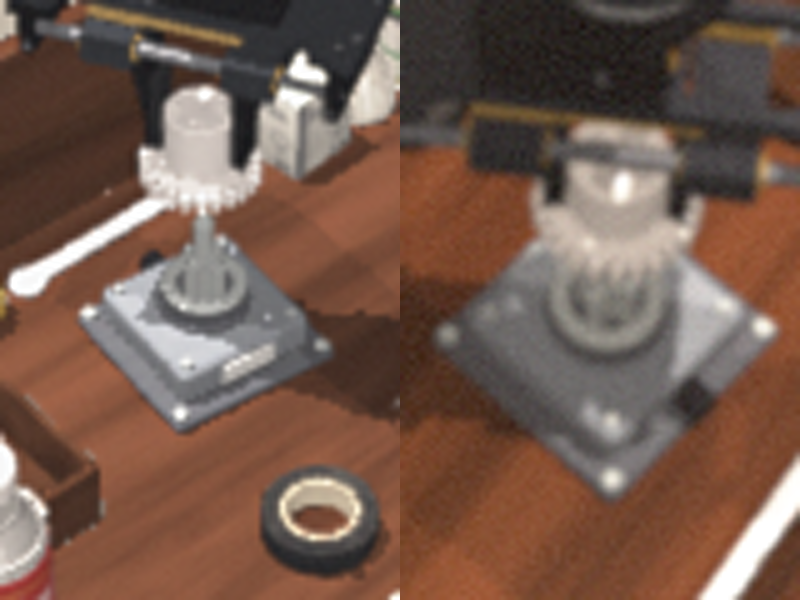

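Both views show the upright gear just above the shaft tip and lined up with it, so I'll lower it over the pilot pin.

Request:
drive_tool(
  rows=[0.0005,0,0.015,0,0,0,-1,0,0,0.015,0,0,0,-1,0,0,0.012,0,0,0,-1,0,0,0.012,0,0,0,-1,0,0,0,0,0,0,-1],
)

```text
time_s: 9.85
tool_pos: [0.5936, -0.0201, 0.2742]
tool_rot: [-179.9, -0.1, 119.6]
force: [0.1, 0.5, -1.8]
grip_width: 0.0389
grasp_force: 35.0
```

Request:
drive_tool(
  rows=[0,0,0.004,0,0,0,-1,0,0,0.004,0,0,0,-1,0,0,0.004,0,0,0,-1,0,0,0,0,0,0,-1],
)

```text
time_s: 10.35
tool_pos: [0.594, -0.02, 0.2634]
tool_rot: [-180.0, -0.0, 119.6]
force: [0.0, -0.5, -2.4]
grip_width: 0.0394
grasp_force: 35.0
```

No contact force with the underside at about 64 mm, so the splines have meshed. I'll keep lowering it.

Request:
drive_tool(
  rows=[0,0,0.004,0,0,0,-1,0,0,0.004,0,0,0,-1,0,0,0.004,0,0,0,-1,0,0,0,0,0,0,-1],
)

```text
time_s: 10.85
tool_pos: [0.594, -0.02, 0.2512]
tool_rot: [-180.0, -0.0, 119.6]
force: [-0.6, -0.4, -1.5]
grip_width: 0.0394
grasp_force: 35.0
```

Request:
drive_tool(
  rows=[0,0,0.003,0,0,0,-1,0,0,0.002,0,0,0,-1,0,0,0,0,0,0,-1,0,0,0,0,0,0,-1],
)

```text
time_s: 11.35
tool_pos: [0.5942, -0.0201, 0.2476]
tool_rot: [180.0, 0.0, 119.6]
force: [-3.4, -1.1, 5.6]
grip_width: 0.0394
grasp_force: 35.0
```

Request:
drive_tool(
  rows=[0,0,0.0015,0,0,0,-1,0,0,0.0005,0,0,0,-1,0,0,0,0,0,0,-1,0,0,0,0,0,0,-1],
)

```text
time_s: 11.85
tool_pos: [0.5942, -0.0201, 0.2461]
tool_rot: [180.0, 0.0, 119.6]
force: [-4.7, -0.3, 8.9]
grip_width: 0.0392
grasp_force: 35.0
```

```bash
python3 - <<'E'
from h import *
P=[];F=[]
for i in range(8): o=get_obs();P.append(o["tool_pos"]);F.append(o["force"]); shot("side")
print(np.mean(P,0),np.mean(F,0),o["grasp_force"],o["tool_rot"])
E
```

```text
[ 0.59420394 -0.02014731  0.24611061] [-4.62074335 -0.20403546  8.78697706] 34.999651736870874 [1.79973774e+02 1.83404397e-02 1.19566330e+02]
```

Request:
drive_tool(
  rows=[0.0004,-0.0007,0.001,0,0,0,-1,0,0,0.001,0,0,0,-1,0,0,0,0,0,0,-1,0,0,0,0,0,0,-1],
)

```text
time_s: 12.75
tool_pos: [0.5939, -0.0201, 0.2446]
tool_rot: [179.9, 0.1, 119.6]
force: [-4.8, -0.1, 9.7]
grip_width: 0.0391
grasp_force: 35.0
```

Request:
drive_tool(
  rows=[0,0,0.001,0,0,0,-1,0,0,0,0,0,0,-1,0,0,0,0,0,0,-1],
)

```text
time_s: 13.12
tool_pos: [0.5939, -0.0202, 0.2443]
tool_rot: [179.9, 0.1, 119.6]
force: [-5.5, -0.9, 13.8]
grip_width: 0.0393
grasp_force: 35.0
```

The last 1 mm command moved the tool only 0.3 mm and added 4 N. That means the plate is at its stop: about 15 N of push and 6 mm of travel from contact. I'll hand the job in.

```bash
python3 -c "
from cell import *
print(get_obs()['force'],sign_off())"
```

```text
the job is handed in; nothing more can be done
[-5.49329443 -0.91546205 13.84889611] None
```

I pressed the nozzle cap to its stop and released it, meshed the gear on the shaft and pushed the plate down to about its stop, then handed in with the gear still gripped at 35 N; the hand-in gave back no verdict, and I didn't re-photograph the cap or the bystanders.

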